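# Open the push-and-turn cap of the grinder cleaner

### The arm

A 6-joint arm with a two-finger parallel gripper is mounted at the origin on the work surface. World frame = base frame: x ahead of the robot, y to its left, z up, the work surface at z = 0. Lengths are in mm, angles in rad, forces in N, time in s.
With the tool pointing down it reaches from about 325 to 775 mm from the base axis. Payload 5.5 kg.
Tool frame: the origin (TCP) lies at the very end of the fingers, on their centre line; the grasp point (between the pads) lies 19 mm behind it; z points along the fingers, y is the line along which they close (so a half turn about z gives the same grasp; the last joint's range is limited). The gripper opens to 85 mm and grips with 20 to 120 N. Pads are 22 mm wide; open, the fingers measure 114 mm over their backs; the gripper's body (76 mm by 85 mm) begins 54 mm behind the grasp point. The pads swing forward as they close: fully open they stand 13 mm farther back than shut.
Start: joints at [1.264, 0.091, 1.231, -0, 1.82, -0.057], TCP at [148.33, 581.39, 210.975] pointing down, gripper open.
Joint ranges: [-2.87, 2.87], [-0.86, 2.18], [0.17, 2.46], [-1.51, 4.65], [0.06, 2.69], [-2.65, 2.65]. Speed limits (rad/s): [2.57, 2.57, 3.01, 3.14, 3.14, 3.14].

### API

Orientations are given as a unit quaternion [x, y, z, w].
In Python, from rig import sense, vision, arm, spotter gives the robot as it stands.
- The arm moves only by the tool play_rows, never from a script. Its argument "series" is a list that holds one entry, the list of rows, each a list of 7 numbers: the gripper's target within -1 to 1 (fully open at 1, half-way at 0, shut at -1), then the shift along the tool's x, y, z in mm, then the turn, a rotation vector about the tool's x, y, z in rad. A call has 1 to 5 rows; each row is the pose to reach, as a shift and turn from the pose commanded when the call began, along the tool's axes at that moment; what a row does not reach only later rows make up. A row lasts 1/8 s, in which the tool goes at most 62.5 mm and 10.7 degrees, less where a joint would pass 70% of its speed; a pose out of reach is approached as far as the arm can. A call with a gripper value outside its range is refused whole. The fingers move at their own pace and stop on an object; "newtons" is the grip in N (left out, the last holds). Time passes only in rows, so rows that repeat a pose let the fingers close. It gives the time, the measured TCP pose, the force, the opening and the grip force at its end, in the units of the state.
- sense(): the state, without advancing time (a new reading comes with each control period).
- vision.capture(name): name is "scene" or "top"; returns a dict with "image" (480x640x3 uint8, blue, green, red), "fov_y" (degrees; the focal length in pixels is half the picture's height over the tangent of half this angle, whatever the lens; pixels are square), "cx", "cy" (the principal point, pixels), "k1" (the pictures are not rectified: a ray, as slopes to the right and down, at radius r is drawn at 1 + k1 r^2 times it, then the intrinsics apply), "extrinsics" (4x4, takes a point from camera to world coordinates). Camera axes: x right, y down, z forward; pixel columns grow to the right and rows downward; lengths in mm; the calibration is good to about 2 mm. A picture is of the moment at which its call begins. There is no depth.
- arm.job_done(): hands the job in; it is judged then, once.
Trained networks look in the newest picture that a camera, given by its name, has taken for a name from the list of things; names that differ only in an ending like _2 or _b are one class to them, and where a whole thing is asked for, a point or a joint stands for the part that bears it (a point fixed in the world has none). Each returns a list of dicts, best first, with "conf" (0 to 1); they miss things now and then, are a little off and sometimes report something else, mostly with a low value. They report only what shows in the picture. A call takes as long as a camera call. They do not tell look-alikes from the thing itself.
- spotter.look_for(camera, name): "point" ([x, y, z] in mm, in the coordinates of the camera as it stood for that picture, good to about 4 mm: the middle of the surface that is visible of it).
- spotter.masks_of(camera, name): "region" (480x640 bool, what is visible of it).
The state is a dict: "t": time; "qpos": joint angles; "joint_velocities": joint speeds; "joint_efforts": joint torques, N m; "tool_pos": TCP position; "eef_rot": TCP orientation; "wrist_force": force on the tool from outside, world axes, zero at the start; "wrist_torque": the same for the moment, N m; "width": finger opening in mm; "grip_force": force on a finger pad.
Only numpy, scipy, OpenCV 4.12 (cv2) and the standard library are available. Lean on these libraries where they do the work, as an engineer would, in place of code of your own. Each camera call takes 0.05 s, during which the arm holds its last target. There are 200 camera calls.

### The job

It is time to clean the grinder: open the cleaner bottle that stands in the dark steel holder. Press its blue safety cap down against the spring, twist it anticlockwise (seen from above) while it is pressed until it is free, then lift it off and finish while still holding the cap, upright and a few centimetres clear above the bottle's mouth. Leave the green-capped bottle and everything else on the counter where it stands.

Things in the scene. Friction and masses are not known exactly. Their poses are not given: they have to be found in the camera images.
- cap_center (a point): Centre (half-way up) of the ribbed blue cap: 56 mm in diameter, 36 mm high, 40 g; a white line on its top along its +x, z up. It starts locked on the bottle, x along the bottle's x, centre 183 mm above the counter. Locked, it twists only 5 degrees. Pressed 4 to 7 mm, it twists anticlockwise seen from above (never clockwise); from 40 to 140 degrees it lifts straight off: a quarter turn is right.
- pad (a joint): Travel in m of the sprung grey pad in the bottle's neck that the cap rests on: 0 up, positive as the cap is pressed down. It takes about 4 N at first and 10.5 N at 0.007, where the cap meets the neck's rim. With the cap off, the pad's top is 197 mm above the counter.
- bottle: White cleaner bottle, 76 mm in diameter, fixed in a dark steel holder (base plate 110 x 110 x 6 mm) screwed to the counter: it cannot move. Origin: centre of the holder's underside, on the counter; z up; a red mark on the shoulder shows +x. Shoulder from 132 mm high (76 mm wide) to 146 mm (38 mm wide), then a neck 33 mm thick; the cap's skirt starts at 165 mm, pressed 158 mm.
- spare: Loose white bottle of the same shape with a green cap, 76 mm in diameter and 197 mm high, no holder; leave it alone. Origin at the centre of its underside.
- jebena: Orange ceramic coffee pot with spout and handle, 140 mm wide (spout to +y reaches 115 mm, handle to -y 87 mm from the axis), 218 mm high; leave it alone. Origin at the centre of its underside.
- cup_a: Glass cup, 64 mm in diameter, 85 mm high; leave it alone. Origin at the centre of its underside.
- cup_b: Glass cup, 64 mm in diameter, 85 mm high; leave it alone. Origin at the centre of its underside.
- pitcher: Steel milk pitcher, 88 mm in diameter, 100 mm high, handle reaching 74 mm to its +x; leave it alone. Origin at the centre of its underside. Farther out on this side, at the right (-y) end of the counter, stands a fixed white grinder 350 mm high, always beyond y = -0.45 m.
- tin: Tin with a paper label, 80 mm in diameter, 110 mm high; leave it alone. Origin at the centre of its underside.
Things that resemble listed ones, but are neither listed nor needed, are in the scene too. There is more than one size of the part that bears cap_center; the job needs the smaller. Leave any orange look-alike of the bottle alone.

How it is judged (in metres and radians):
On the way, in this order (a step that is already met when the one before it is completed fails the run):
1. the cap is turned out of its lock (at least 17 degrees) while pressed down at least 2.5 mm (z of cap_center in the frame of bottle between 0.17 and 0.1805 m and horizontal distance between cap_center and bottle below 0.006 m and angle between the x axis of cap_center and the x axis of bottle, either way round above 0.3 rad), for 0.1 s.
2. the cap is lifted off, straight above the neck (z of cap_center in the frame of bottle above 0.205 m and horizontal distance between cap_center and bottle below 0.03 m), for 0.05 s.
At the end, for the whole second after the job is handed in: The fingers hold the cap (over 1 N), still and upright within 17 degrees, its centre 40 to 217 mm above where it sat locked and within 40 mm of the bottle's axis, the cap not touching the bottle (z of cap_center in the frame of bottle between 0.223 and 0.4 m and horizontal distance between cap_center and bottle below 0.04 m and angle between cap_center's own z axis and vertical below 0.3 rad and linear speed of cap below 0.03 m/s and contact force between the fingers and cap above 1 N and contact force between cap and bottle below 0.1 N); the arm keeps its last pose, push and grip.
It fails at once if the green-capped bottle, the jebena, a cup, the pitcher or the tin is shoved more than 20 mm (distance of any of spare, jebena, cup_a, cup_b, pitcher, tin from where it was at the start of the episode above 0.02 m).
It fails at once if the green-capped bottle is tipped (angle between spare's own z axis and vertical above 0.3 rad).
It also fails if it takes over 38 s, if anything falls off the work surface, if the arm or the gripper's body presses on something with over 40 N, if the wrist force passes 120 N, or if a joint passes its speed limit or range.

## Working session

There is one attempt and no reset: what is moved stays moved. The work goes in short steps, Python scripts to look and compute and a tool call to move; the robot and the scene stay as the last step left them, time stands still between calls to the robot, and variables do not carry over. Pictures are saved under pics/ and viewed, at most 10 in all, crops included, and the job is handed in when it is done.

Besides the shell and the picture viewer there is one more tool, called as name(argument=value, ...), one argument or row to a line, values as JSON. play_rows: Moves the arm, as the interface text tells. Its arguments: {"type":"object","properties":{"series":{"type":"array"},"newtons":{"type":"number"}},"required":["series"]}

```bash
mkdir -p pics
cat > h.py <<'E'
import numpy as np, cv2
from rig import sense, vision, arm, spotter
def K(c):
    f=240/np.tan(np.radians(c["fov_y"])/2); return np.array([[f,0,c["cx"]],[0,f,c["cy"]],[0,0,1]])
def D(c): return np.array([c["k1"],0,0,0,0.])
def px(c,P):
    E=np.linalg.inv(np.array(c["extrinsics"])); p=np.atleast_2d(P)@E[:3,:3].T+E[:3,3]
    return cv2.projectPoints(p,np.zeros(3),np.zeros(3),K(c),D(c))[0][:,0]
def onplane(c,uv,z):
    E=np.array(c["extrinsics"]); s=cv2.undistortPoints(np.array(uv,float).reshape(-1,1,2),K(c),D(c))[:,0]
    d=np.c_[s,np.ones(len(s))]@E[:3,:3].T; o=E[:3,3]; return o+d*((z-o[2])/d[:,2])[:,None]
def world(c,p):
    E=np.array(c["extrinsics"]); return E[:3,:3]@np.array(p)+E[:3,3]
E
python3 - <<'E'
from h import *
for n in("scene","top"):
    c=vision.capture(n); cv2.imwrite(f"pics/{n}0.png",c["image"])
    print(n,c["fov_y"],c["k1"],np.round(c["extrinsics"],2).tolist())
    for t in("cap_center","bottle","spare","jebena","cup_a","pitcher","tin"):
        for d in spotter.look_for(n,t):
            w=world(c,d["point"]); print(t,round(d["conf"],2),w.round(),px(c,w).round())
print(sense())
E
```

```text
scene 44.92929059120166 -0.10250375449306644 [[0.11, 0.81, -0.58, 1440.06], [0.99, -0.08, 0.08, -91.26], [0.02, -0.59, -0.81, 1427.52], [0.0, 0.0, 0.0, 1.0]]
cap_center 0.87 [341. 154.  51.] [[359. 209.]]
cap_center 0.72 [494. 216. 196.] [[393. 217.]]
bottle 0.93 [512. 209.  53.] [[386. 252.]]
bottle 0.8 [573.  30.  69.] [[327. 273.]]
spare 0.97 [ 487. -105.  131.] [[275. 238.]]
jebena 0.66 [572. 423. 102.] [[466. 254.]]
jebena 0.19 [ 488. -107.  131.] [[274. 239.]]
cup_a 0.59 [754. 137.  54.] [[375. 330.]]
cup_a 0.59 [735. -47.  56.] [[305. 329.]]
pitcher 0.65 [ 618. -440.   59.] [[156. 303.]]
pitcher 0.44 [753. 136.  54.] [[374. 329.]]
tin 0.66 [ 736. -243.  105.] [[228. 327.]]
top 47.62185069695025 -0.02663640117587066 [[-0.01, -0.99, 0.1, 418.74], [-1.0, 0.02, 0.02, 0.09], [-0.02, -0.1, -0.99, 1311.62], [0.0, 0.0, 0.0, 1.0]]
cap_center 0.91 [320. 150.  48.] [[269. 345.]]
cap_center 0.82 [478. 210. 206.] [[230. 273.]]
bottle 0.69 [537.  26.  36.] [[322. 251.]]
bottle 0.59 [470. 192.   3.] [[254. 281.]]
spare 0.92 [ 457. -105.  147.] [[382. 282.]]
jebena 0.59 [542. 421. 103.] [[145
[... 298 characters left out ...]
6428908e+00,  9.10525476e-02,  1.23067771e+00,  1.12733525e-06,
        1.81982740e+00, -5.66861763e-02]), 'joint_velocities': array([-1.18235942e-04,  1.16048152e-03, -1.45726951e-03,  1.16114410e-06,
       -7.15264532e-04, -1.08150565e-04]), 'joint_efforts': array([ 1.56527171e-04, -4.58435905e+01, -4.18048668e+01,  1.09975836e-04,
        1.16340139e-03, -5.14949534e-06]), 'tool_pos': array([148.33413661, 581.38356031, 211.01623831]), 'eef_rot': array([1.24585826e-01, 9.92208835e-01, 1.73079345e-05, 2.62266602e-06]), 'wrist_force': array([-0.47937741,  0.22447188, -0.16463343]), 'wrist_torque': array([ 0.02294336, -0.07147459,  0.05196279]), 'grip_force': 0.0, 'width': 85.55008388236138}
```

View pics/scene0.png

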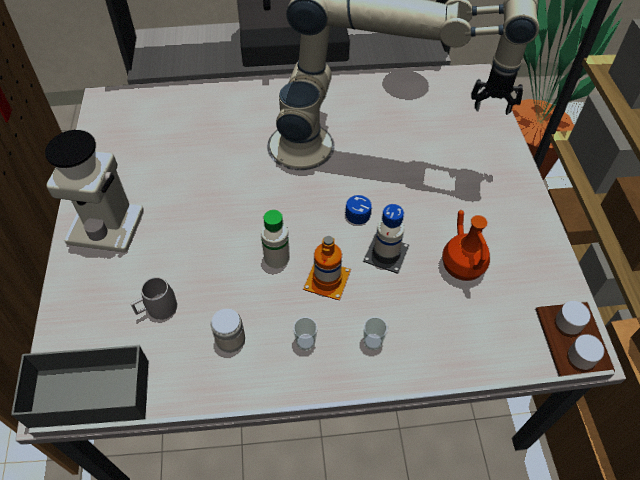

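View pics/top0.png

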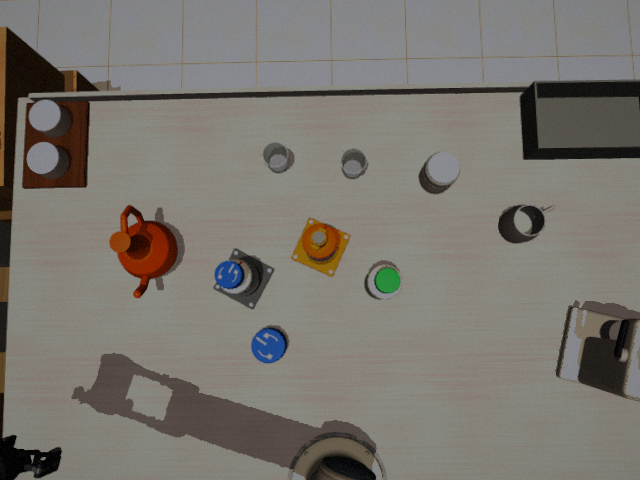

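The cap I want is on the bottle in the dark holder, at scene (393,217) and top (230,273). Three things could be mistaken for it: the loose larger blue cap at scene (359,209) and top (269,345), the orange bottle in an orange holder at scene (327,273), and the green-capped bottle at (275,238). I choose the cap in the dark holder and will check it in a crop.

Run:
```python
from h import *
from scipy.optimize import least_squares
C={};M={}
for n,p in(("scene",(393,217)),("top",(230,273))):
    c=vision.capture(n); C[n]=c
    for d in spotter.masks_of(n,"cap_center"):
        m=d["region"]; v,u=np.nonzero(m); cen=np.array([u.mean(),v.mean()])
        if np.hypot(*(cen-p))<20: M[n]=cen; print(n,cen.round(1),m.sum(),u.min(),u.max(),v.min(),v.max())
a=np.linspace(0,2*np.pi,60)
def sil(c,x,y):
    P=np.array([[x+28*np.cos(t),y+28*np.sin(t),z] for t in a for z in(165,201)])
    h=cv2.convexHull(px(c,P).astype(np.float32)); m=cv2.moments(h); return np.array([m["m10"]/m["m00"],m["m01"]/m["m00"]]),m["m00"]
for n in M:
    r=least_squares(lambda q:sil(C[n],*q)[0]-M[n],[485,213],diff_step=1e-3); print(n,r.x,sil(C[n],*r.x)[1])
r=least_squares(lambda q:np.r_[tuple(sil(C[n],*q)[0]-M[n] for n in M)],[485,213],diff_step=1e-3); print(r.x,r.fun)
# holder corners via rotated dark plate
t=C["top"]["image"][230:320,190:290]; s=C["scene"]["image"][190:280,350:420]
cv2.imwrite("pics/crop.png",np.hstack([cv2.resize(t,(444,400),interpolation=2),cv2.resize(s,(311,400),interpolation=2)]))
```

```text
scene [392.4 215.4] 408 382 403 204 227
top [229.6 274. ] 633 216 244 260 287
scene [478.76282383 219.4688297 ] 423.3744791848585
top [477.65454394 214.5978087 ] 656.3491925171111
[478.12715214 216.38811728] [-1.14311696 -0.09564622 -0.85498426 -0.21433939]
```

View pics/crop.png

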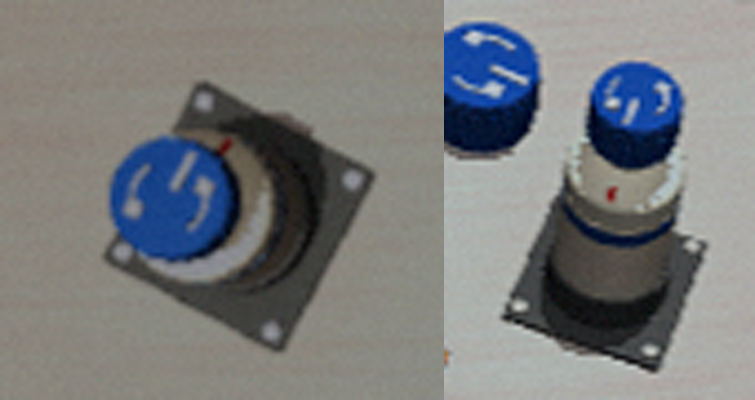

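The crop confirms it: the cap on the dark-holder bottle is the smaller one. Its white line points about the same way as the red mark, roughly 20° clockwise of world +x. I'll start the approach and use the holder's corners as a cross-check.

play_rows(
  series=[
    [[1,-50,-30,-60,0,0,0.15],[1,-100,-70,-60,0,0,0.3],[1,-150,-105,-60,0,0,0.45],[1,-200,-140,-60,0,0,0.6],[1,-250,-170,-60,0,0,0.7]],
  ],
)

```text
t: 1.62
tool_pos: [342.4, 360.6, 271.4]
eef_rot: [0.459, 0.889, 0.001, 0.0]
wrist_force: [0.2, -0.2, 0.3]
width: 85.4
grip_force: 0.0
```

Run:
```python
from h import *
c=vision.capture("top"); im=c["image"]
uv=np.array([[203,85],[372,176],[281,350],[106,256]])/4.44+[190,230]-.4
w=onplane(c,uv,6); print(w.round(1),w.mean(0).round(1))
print(np.linalg.norm(np.diff(w,axis=0),axis=1).round(), np.degrees(np.arctan2(*(w[1]-w[0])[[1,0]])))
s=vision.capture("scene")
uv=np.array([[(501-444),318],[(658-444),370],[(707-444),242]])/4.44+[350,190]-.4
w=onplane(s,uv,6); print(w.round(1),((w[0]+w[2])/2).round(1))
print(sense()["tool_pos"],sense()["eef_rot"])
```

```text
[[548.  235.3   6. ]
 [496.9 143.2   6. ]
 [403.9 192.8   6. ]
 [455.7 287.9   6. ]] [476.1 214.8   6. ]
[105. 105. 108.] -118.983326168821
[[503.9 144.5   6. ]
 [555.2 241.5   6. ]
 [456.4 293.8   6. ]] [480.1 219.2   6. ]
[345.0637904  358.16590906 271.25949243] [ 4.61541641e-01  8.87117817e-01 -2.72700370e-05  1.13637366e-03]
```

play_rows(
  series=[
    [[1,-60,10,0,0,0,0],[1,-120,20,5,0,0,0],[1,-165,25,10,0,0,0],[1,-187,27,15,0,0,0],[1,-187,27,15,0,0,0]],
  ],
)

```text
t: 2.35
tool_pos: [472.6, 225.3, 255.1]
eef_rot: [0.458, 0.889, -0.001, -0.001]
wrist_force: [1.7, 0.0, 0.5]
width: 85.5
grip_force: 0.0
```

```bash
cat > d.py <<'E'
from h import *
import sys
from scipy.spatial.transform import Rotation as R
s=sense(); r=R.from_quat(s["eef_rot"]).as_matrix(); t=np.array(list(map(float,sys.argv[1:4])))
print(s["t"],s["tool_pos"].round(2),"yaw_y",np.degrees(np.arctan2(r[1,1],r[0,1])).round(2),"tilt z",r[:,2].round(4),"q6",s["qpos"][5].round(3))
print("delta tool",(r.T@(t-s["tool_pos"])).round(1),"F world",s["wrist_force"].round(1),"F tool",(r.T@s["wrist_force"]).round(1),"T",(r.T@s["wrist_torque"]).round(2),s["width"].round(1),s["grip_force"])
E
python3 d.py 478 217 168
```

```text
2.35 [472.57 225.32 255.12] yaw_y 35.49 tilt z [-1.5e-03 -4.0e-04 -1.0e+00] q6 -0.24Traceback (most recent call last):
  File "d.py", line 6, in <module>
    print("delta tool",(r.T@(t-s["tool_pos"])).round(1),"F world",s["wrist_force"].round(1),"F tool",(r.T@s["wrist_force"]).round(1),"T",(r.T@s["wrist_torque"]).round(2),s["width"].round(1),s["grip_force"])
                                                                                                                                                                          ^^^^^^^^^^^^^^^^
AttributeError: 'float' object has no attribute 'round'
```

play_rows(
  series=[
    [[1,0,0,0,0,0,0],[1,0,0,0,0,0,0],[1,0,0,0,0,0,0]],
  ],
)

```text
t: 2.72
tool_pos: [471.8, 226.6, 256.3]
eef_rot: [0.457, 0.89, 0.0, 0.0]
wrist_force: [0.3, 0.0, 0.0]
width: 85.3
grip_force: 0.0
```

```bash
sed -i 's/s\["width"\].round(1)/s["width"]/' d.py; python3 d.py 478 217 168
python3 - <<'E'
from h import *
c=vision.capture("scene"); cv2.imwrite("pics/a.png",cv2.resize(c["image"][130:290,300:480],(675,600),interpolation=2))
E
```

```text
2.725 [471.79 226.64 256.34] yaw_y 35.67 tilt z [ 5.e-04  3.e-04 -1.e+00] q6 -0.24
delta tool [-11.5  -0.6  88.3] F world [0.3 0.  0. ] F tool [-0.1  0.3 -0. ] T [ 0.   -0.02 -0.02] 85.32750746605065 0.0
```

View pics/a.png

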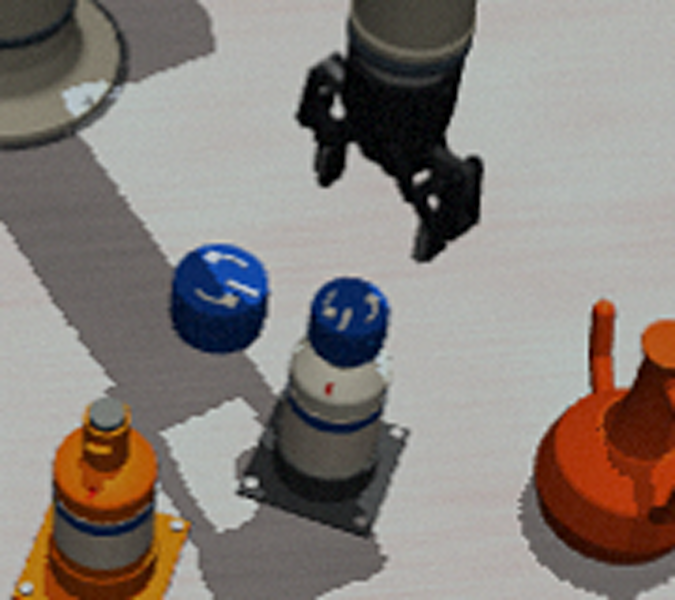

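The picture shows the open gripper, with fingertips at crop (325,180) and (425,255), above and slightly behind the cap at (349,320), as the numbers predict. Next I centre it and descend.

play_rows(
  series=[
    [[1,-11.5,-0.5,0,0,0,0],[1,-11.5,-0.5,20,0,0,0],[1,-11.5,-0.5,50,0,0,0],[1,-11.5,-0.5,80,0,0,0],[1,-11.5,-0.5,88,0,0,0]],
  ],
  newtons=20,
)

```text
t: 3.4
tool_pos: [477.9, 215.3, 165.6]
eef_rot: [0.457, 0.889, -0.002, -0.001]
wrist_force: [0.5, -0.5, -0.2]
width: 85.3
grip_force: 0.0
```

play_rows(
  series=[
    [[0.5,0,0,0,0,0,0],[0,0,0,0,0,0,0],[-1,0,0,0,0,0,0],[-1,0,0,0,0,0,0],[-1,0,0,0,0,0,0]],
  ],
)

```text
t: 4.03
tool_pos: [479.2, 216.3, 169.0]
eef_rot: [0.457, 0.889, 0.001, 0.001]
wrist_force: [2.1, 0.1, 4.8]
width: 55.1
grip_force: 22.3
```

```bash
python3 d.py 478 217 168
python3 - <<'E'
from h import *
c=vision.capture("scene"); cv2.imwrite("pics/b.png",cv2.resize(c["image"][130:290,300:480],(675,600),interpolation=2))
E
```

```text
4.025 [479.16 216.3  168.99] yaw_y 35.57 tilt z [ 2.2e-03  6.0e-04 -1.0e+00] q6 -0.261
delta tool [ 1.2 -0.5  1. ] F world [2.1 0.1 4.8] F tool [-1.2  1.8 -4.8] T [-0.12 -0.26 -0.01] 55.13633817417874 22.328787126461975
```

View pics/b.png

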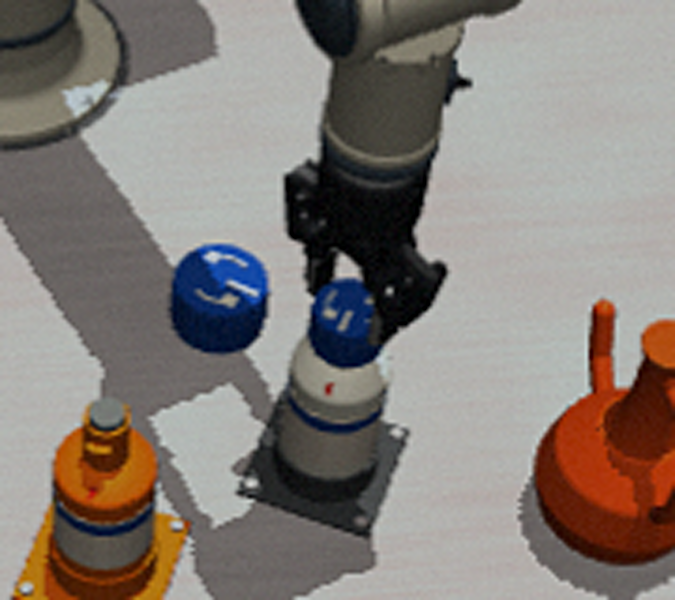

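Cap gripped: width 55 mm, centred along the closing line. To centre the other axis, I'll open, turn 90° clockwise and close again. That also leaves room to twist.

play_rows(
  series=[
    [[1,0,0,0,0,0,0],[1,0,0,0,0,0,0],[1,0,0,0,0,0,0.18],[1,0,0,0,0,0,0.36],[1,0,0,0,0,0,0.54]],
  ],
)

```text
t: 4.7
tool_pos: [478.1, 216.2, 167.2]
eef_rot: [0.68, 0.733, -0.001, -0.0]
wrist_force: [0.9, -0.3, 0.2]
width: 85.5
grip_force: 0.0
```

play_rows(
  series=[
    [[1,0,0,0,0,0,0.18],[1,0,0,0,0,0,0.36],[1,0,0,0,0,0,0.54],[1,0,0,0,0,0,0.72],[1,0,0,0,0,0,0.9]],
  ],
)

```text
t: 5.32
tool_pos: [478.1, 216.2, 167.2]
eef_rot: [0.931, 0.364, -0.001, -0.0]
wrist_force: [-0.3, -0.3, 0.7]
width: 85.5
grip_force: 0.0
```

play_rows(
  series=[
    [[1,0,0,0,0,0,0.13],[0,0,0,0,0,0,0.13],[-1,0,0,0,0,0,0.13],[-1,0,0,0,0,0,0.13],[-1,0,0,0,0,0,0.13]],
  ],
)

```text
t: 5.95
tool_pos: [478.5, 216.2, 167.9]
eef_rot: [0.952, 0.306, -0.0, -0.0]
wrist_force: [0.6, -0.0, -0.3]
width: 54.9
grip_force: 22.6
```

```bash
python3 d.py 478 217 168
```

```text
5.95 [478.45 216.21 167.88] yaw_y -54.33 tilt z [-2.e-04  0.e+00 -1.e+00] q6 1.308
delta tool [ 0.1 -0.9 -0.1] F world [ 0.6 -0.  -0.3] F tool [0.5 0.4 0.3] T [ 0.06 -0.06 -0.  ] 54.85427620598603 22.581691799859982
```

Both axes are centred: forces are under 1 N and the TCP shifts by less than 1 mm. Next I grip firmly and press.

play_rows(
  series=[
    [[-1,0,0,0,0,0,0],[-1,0,0,0,0,0,0],[-1,0,0,3,0,0,0],[-1,0,0,6,0,0,0],[-1,0,0,6,0,0,0]],
  ],
  newtons=70,
)

```text
t: 6.58
tool_pos: [478.7, 216.3, 163.1]
eef_rot: [0.952, 0.306, 0.001, -0.0]
wrist_force: [-2.5, 0.2, 8.2]
width: 53.5
grip_force: 73.8
```

```bash
python3 d.py 478 217 162
```

```text
6.575 [478.74 216.33 163.11] yaw_y -54.37 tilt z [ 1.5e-03  7.0e-04 -1.0e+00] q6 1.308
delta tool [-0.2 -1.   1.1] F world [-2.5  0.2  8.2] F tool [-1.9 -1.6 -8.2] T [ 0.21 -0.38 -0.02] 53.47040617218791 73.78047662859899
```

8.2 N means about 4.5 mm of press. I'll add about 1 mm more and twist in steps.

play_rows(
  series=[
    [[-1,0,0,1.5,0,0,0],[-1,0,0,1.5,0,0,0],[-1,0,0,1.5,0,0,-0.1],[-1,0,0,1.5,0,0,-0.2],[-1,0,0,1.5,0,0,-0.3]],
  ],
)

```text
t: 7.2
tool_pos: [479.3, 216.9, 162.4]
eef_rot: [0.895, 0.446, 0.002, -0.0]
wrist_force: [-1.3, 2.4, 9.4]
width: 53.4
grip_force: 73.8
```

```bash
python3 d.py 478 217 162
```

```text
7.2 [479.27 216.92 162.36] yaw_y -36.97 tilt z [ 0.0034  0.0022 -1.    ] q6 1.005
delta tool [-0.7 -1.1  0.4] F world [-1.3  2.4  9.4] F tool [ 1.1 -2.5 -9.4] T [0.29 0.06 0.03] 53.37947042434036 73.82675220240344
```

Torque is only 0.03 N·m at 9.4 N, so the cap is turning freely. I continue to about 86°.

play_rows(
  series=[
    [[-1,0,0,0,0,0,-0.13],[-1,0,0,0,0,0,-0.26],[-1,0,0,0,0,0,-0.39],[-1,0,0,0,0,0,-0.52],[-1,0,0,0,0,0,-0.65]],
  ],
)

```text
t: 7.82
tool_pos: [479.5, 216.7, 162.4]
eef_rot: [0.705, 0.709, 0.002, 0.001]
wrist_force: [-0.9, 1.3, 8.7]
width: 53.1
grip_force: 73.8
```

play_rows(
  series=[
    [[-1,0,0,0,0,0,-0.12],[-1,0,0,0,0,0,-0.24],[-1,0,0,0,0,0,-0.36],[-1,0,0,0,0,0,-0.48],[-1,0,0,0,0,0,-0.55]],
  ],
)

```text
t: 8.45
tool_pos: [479.5, 216.6, 162.4]
eef_rot: [0.487, 0.874, 0.002, 0.001]
wrist_force: [0.2, -0.1, 8.8]
width: 53.5
grip_force: 73.8
```

```bash
python3 d.py 478 217 162
python3 - <<'E'
from h import *
c=vision.capture("scene"); cv2.imwrite("pics/c.png",cv2.resize(c["image"][160:280,350:450],(500,600),interpolation=2))
E
```

```text
8.45 [479.46 216.63 162.41] yaw_y 31.74 tilt z [ 0.0038  0.0016 -1.    ] q6 -0.194
delta tool [ 1.1 -1.   0.4] F world [ 0.2 -0.1  8.8] F tool [-0.2  0.1 -8.8] T [0.08 0.13 0.06] 53.504387330243276 73.83782471491031
```

View pics/c.png

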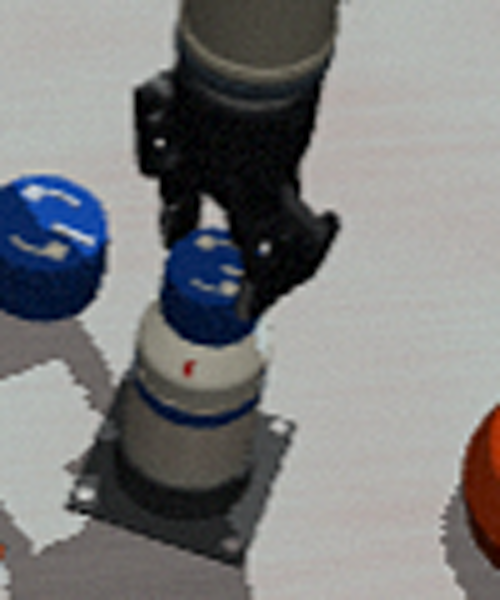

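The white line at crop (230,270) now points right, about a quarter turn from the red mark at (190,368). The cap sits low on the shoulder and is unlocked, so I lift straight up.

play_rows(
  series=[
    [[-1,0,0,-8,0,0,0],[-1,0,0,-20,0,0,0],[-1,0,0,-40,0,0,0],[-1,0,0,-65,0,0,0],[-1,0,0,-90,0,0,0]],
  ],
)

```text
t: 9.12
tool_pos: [478.5, 216.1, 251.9]
eef_rot: [0.488, 0.873, 0.0, 0.0]
wrist_force: [0.5, 0.2, 0.4]
width: 53.1
grip_force: 73.3
```

play_rows(
  series=[
    [[-1,0,0,0,0,0,0],[-1,0,0,0,0,0,0],[-1,0,0,0,0,0,0],[-1,0,0,0,0,0,0],[-1,0,0,0,0,0,0]],
  ],
)

```text
t: 9.75
tool_pos: [478.4, 216.2, 250.0]
eef_rot: [0.488, 0.873, -0.0, -0.0]
wrist_force: [-0.2, -1.4, -0.3]
width: 53.2
grip_force: 73.3
```

```bash
python3 d.py 478 217 250
python3 - <<'E'
from h import *
c=vision.capture("scene"); cv2.imwrite("pics/d.png",cv2.resize(c["image"][130:280,330:455],(500,600),interpolation=2))
E
```

```text
9.75 [478.39 216.16 250.  ] yaw_y 31.57 tilt z [-7.e-04 -3.e-04 -1.e+00] q6 -0.191
delta tool [ 0.9  0.1 -0. ] F world [-0.2 -1.4 -0.3] F tool [-1.1 -0.9  0.3] T [-0.02 -0.03 -0.02] 53.17515559668122 73.30621920318663
```

View pics/d.png

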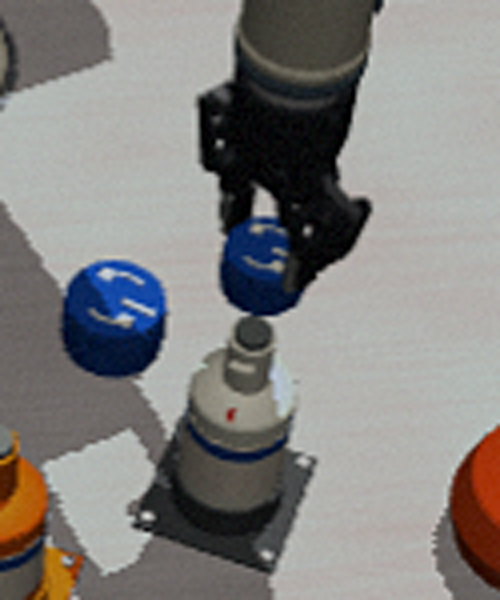

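The cap at crop (260,265) is held upright above the open neck at (255,335) and clear of it. I hand in now.

```bash
python3 -c "
from rig import arm
print(arm.job_done())"
```

```text
the job is handed in; nothing more can be done
None
```

The cap was pressed, twisted about 86° anticlockwise and lifted off. The job was handed in with the cap held upright above the open neck, but no verdict was returned.

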